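Index the carving turntable to the red line and clamp it

TASK

Turn the dark round dial of the carving turntable, pushing its brass pegs sideways with the fingertips, until the white index line on it points straight along the long scale line that ends at the red stud. Then push the orange clamp lever counterclockwise (seen from above) fully home against its stop, leaving the dial lined up. The dial is only pushed round, never lifted, and the things lying about stay where they are.

Things in the scene. Friction and masses are not known exactly. Their poses are not given: they have to be found in the camera images.
- fixture: fixed dark green base plate, 250 (x) by 340 (y) mm, 25 thick; origin at its underside's centre, on the bench, below the dial's axis. On it a light round scale plate, 244 mm across, 3 mm thick. Its four long black lines, 4 mm wide, lie at -75, -45, 45, 75 degrees from the base's +x (counterclockwise from above positive), each ending at a coloured stud; other lines are shorter and thinner
- dial (a joint): angle of the dial on the base (rad): 0 when its white index line points along the base's +x, growing counterclockwise seen from above; range -2.6 to 2.6. It turns against steady friction (about 3 N at a peg), has no detents or spring, and stays where it is left
- dial_axis (a point): dark dial disc, 160 mm diameter, 16 mm thick, top face 44 mm above the bench. Point on its vertical axis at the top face; turns with it; x along the white index line, z up. In its middle a round wooden blank on a steel faceplate, at most 66 mm across, stands 36 mm above the top face. The dial (0.7 kg) rests on its spindle by its own weight and comes up if lifted
- dial_mark (a point): outer end of the white index line (4 mm wide, radial, from 36 to 80 mm radius) on the dial's top face, at the rim, 80 mm from the axis
- peg_a (a point): centre of the top of a brass peg upright on the dial: 16 mm diameter, 35 mm tall above the dial's top face, 68 mm from the axis, 60 degrees counterclockwise from the index line. All three pegs are alike and turn with the dial
- peg_b (a point): the same for the peg opposite the index line (180 degrees)
- peg_c (a point): the same for the peg 60 degrees clockwise from the index line
- stud_red: red stud, 14 mm diameter, 6 mm high, fixed on the scale plate 112 mm from the dial's axis at the outer end of one of the four long lines: it marks the target line. Origin at the centre of its underside
- lever (a joint): angle of the clamp lever (rad): about 0 (starts 0 to 0.2) open, 1.35 fully home at its stop; grows counterclockwise seen from above. It turns against steady friction (about 3 N at the grip), stays where it is left, and does not itself stop the dial from being turned
- lever_pivot (a point): top centre of the lever's hub (30 mm diameter) on its vertical axis, 52 mm above the bench, fixed on the base 150 mm to the -y side of the dial's axis
- lever_grip (a point): centre of the top of the lever's upright orange grip: 20 mm diameter, 65 mm from the pivot, top 87 mm above the bench; the flat black arm under it, 14 mm wide, has its upper face 46 mm above the bench. At joint value 0 the arm points 1.85 rad clockwise from the base's +x
- dowel: loose short wooden dowel standing on the +y end of the base, 22 mm diameter, 55 mm tall; origin at its foot; to be left alone
- sanding_block: loose cork sanding block on the +y end of the base, 60 x 30 x 22 mm; origin at the centre of its underside; to be left alone
- spoon: loose wooden spoon, 240 mm long, lying on the bench; to be left alone
- wax_jar: loose closed jar, 64 mm diameter, 60 mm tall, beyond the turntable; to be left alone
- chip_brush: loose brush lying on the bench; to be left alone
- mug: loose blue mug, 80 mm diameter, 90 mm tall; to be left alone
- mallet: loose wooden mallet lying on the bench; to be left alone

How it is judged (in metres and radians):
On the way, in this order (a step that is already met when the one before it is completed fails the run):
1. the index line is on the red stud's line while the clamp lever is still open (y of stud_red in the frame of dial_axis between -0.0052 and 0.0052 m and x of stud_red in the frame of dial_axis above 0.05 m and value of joint lever below 0.4 rad), for 0.3 s.
2. the clamp lever is home (value of joint lever above 1.2 rad), for 0.2 s.
At the end, for the whole second after the job is handed in: The index line points at the red stud (stud centre within 5.2 mm of the line's axis, or 2.6 degrees), dial seated and at rest, lever within 0.15 rad of its stop. The dial was lined up for 0.3 s while the lever was still open (below 0.4 rad) (y of stud_red in the frame of dial_axis between -0.0052 and 0.0052 m and x of stud_red in the frame of dial_axis above 0.05 m and value of joint lever above 1.2 rad and velocity of joint dial between -0.05 and 0.05 rad/s and z of dial_axis in the frame of fixture below 0.048 m); the robot touches nothing.
It fails at once if the dial is lifted more than 8 mm off its seat (z of dial_axis in the frame of fixture above 0.052 m).
It fails at once if a loose thing lying about is moved by more than 25 mm (distance of any of dowel, sanding_block, spoon, wax_jar, chip_brush, mug, mallet from where it was at the start of the episode above 0.025 m).
It also fails if it takes over 64 s, if anything falls off the work surface, if the arm or the gripper's body presses on something with over 40 N, if the wrist force passes 120 N, or if a joint passes its speed limit or range.

ROBOT

A 6-joint arm with a two-finger parallel gripper is mounted at the origin on the work surface. World frame = base frame: x ahead of the robot, y to its left, z up, the work surface at z = 0. Lengths are in mm, angles in degrees, forces in N, time in s.
With the tool pointing down it reaches from about 325 to 850 mm from the base axis. Payload 15.5 kg.
Tool frame: the origin (TCP) lies midway between the tips of the shut fingers; the grasp point (between the pads) lies 19 mm behind it (r.grip_point_offset is the distance from the TCP to the grasp point, in mm); z points along the fingers, y is the line along which they close (so a half turn about z gives the same grasp; the last joint's range is limited). The gripper opens to 91 mm and grips with 3 to 60 N. Pads are 32 mm wide; open, the fingers measure 118 mm over their backs; the gripper's body (76 mm by 178 mm) begins 60 mm behind the grasp point.
Start: joints at [-78.638, 28.281, 77.091, -0, 74.628, -5.472], TCP at [180.996, -598.22, 213.915] pointing down, gripper open.
Joint ranges: [-166.48, 166.48], [-47.26, 123.95], [12.59, 153.08], [-70.14, 250.14], [6.76, 159.57], [-176.63, 176.63]. Speed limits (degrees/s): [108.29, 108.29, 147.25, 172.46, 172.46, 172.46].

INTERFACE

Orientations are given as a 3x3 rotation matrix whose columns are the frame's x, y, z axes.
In Python, from workcell import r gives the robot as it stands.
- The arm moves only by the shell command python3 -m inch 'ROWS' [FORCE]. ROWS is JSON, a list of rows, each a list of 5 numbers: the shift along the tool's x, y, z in m, then the turn about the tool's z in degrees, then the opening, from 0 (shut) to 1 (fully open). In form: [[x, y, z, turn, jaw], ...]. A call has 1 to 10 rows; each row is the pose to reach, as a shift and turn from the pose commanded when the call began, along the tool's axes at that moment; what a row does not reach only later rows make up. A row lasts 1/10 s, in which the tool goes at most 50 mm and 8.59 degrees, less where a joint would pass 70% of its speed; a pose out of reach is approached as far as the arm can. A call with a gripper value outside its range is refused whole. The fingers move at their own pace and stop on an object; FORCE is the grip in N (left out, the last holds). Time passes only in rows, so rows that repeat a pose let the fingers close. It gives the time, the measured TCP pose, the force, the opening and the grip force at its end, in the units of the state.
- r.get_obs(): the state, without advancing time (a new reading comes with each control period).
- r.grab_frame(name): name is "scene" or "side" or "wrist"; returns a dict with "pixels" (420x560x3 uint8, red, green, blue), "range_z" (420x560 float32, mm along the optical axis (not along the pixel's ray), 0 where there is no reading), "vfov" (degrees; the focal length in pixels is half the picture's height over the tangent of half this angle, whatever the lens; pixels are square), "cx", "cy" (the principal point, pixels), "distortion" ([k1, k2, p1, p2, k3] as OpenCV has them; the pictures are not rectified), "cam_to_world" (4x4, takes a point from camera to world coordinates). Camera axes: x right, y down, z forward; pixel columns grow to the right and rows downward; lengths in mm; the calibration is good to about 2 mm. A picture is of the moment at which its call begins.
- r.finish_job(): hands the job in; it is judged then, once.
Trained networks look in a picture, given as the dict that the camera call returned (one of the last four; its "shot" number tells which), for a name from the list of things; names that differ only in an ending like _2 or _b are one class to them, and where a whole thing is asked for, a point or a joint stands for the part that bears it (a point fixed in the world has none). Each returns a list of dicts, best first, with "p" (0 to 1); they miss things now and then, are a little off and sometimes report something else, mostly with a low value. They report only what shows in the picture. A call takes as long as a camera call.
- r.spot_in(label, picture): "rect" ([left, top, right, bottom] in pixels, round what is visible of it).
- r.landmark_of(label, picture): "pixel" ([column, row] in pixels: a listed point, or the origin of a listed thing).
The state is a dict: "time_s": time; "qpos": joint angles; "joint_vel": joint speeds; "joint_efforts": joint torques, N m; "eef_pos": TCP position; "tool_rot": TCP orientation; "contact_force": force on the tool from outside, world axes, zero at the start; "wrist_torque": the same for the moment, N m; "grip_width": opening from 0.0 (shut) to 1.0 (fully open); "grasp_force": force on a finger pad.
Only numpy, scipy, OpenCV 4.12 (cv2) and the standard library are available. Lean on these libraries where they do the work, as an engineer would, in place of code of your own. Each camera call takes 0.05 s, during which the arm holds its last target. There are 200 camera calls.

## Working session

There is one attempt and no reset: what is moved stays moved. The work goes in short steps, Python scripts to look and compute and a shell command to move; the robot and the scene stay as the last step left them, time stands still between calls to the robot, and variables do not carry over. Pictures are saved under pics/ and viewed, at most 10 in all, crops included, and the job is handed in when it is done.

```bash
mkdir -p pics; cat > h.py <<'E'
import numpy as np, cv2
from workcell import r
def ray(f,px):
    H=f["pixels"].shape[0]; fl=H/2/np.tan(np.radians(f["vfov"]/2))
    K=np.array([[fl,0,f["cx"]],[0,fl,f["cy"]],[0,0,1]])
    p=cv2.undistortPoints(np.array([[px]],float),K,np.array(f["distortion"],float))[0,0]
    T=np.array(f["cam_to_world"]); return T[:3,3],T[:3,:3]@np.array([p[0],p[1],1])
def at_z(f,px,z):
    o,d=ray(f,px); return o+d*(z-o[2])/d[2]
def by_depth(f,px):
    o,d=ray(f,px); return o+d*f["range_z"][int(round(px[1])),int(round(px[0]))]
Z=dict(dial_axis=44,dial_mark=44,peg_a=79,peg_b=79,peg_c=79,stud_red=28,lever_pivot=52,lever_grip=87,fixture=0,dowel=0,sanding_block=25)
def look(f,names=Z):
    for n in names:
        for e in r.landmark_of(n,f)[:3]:
            print(n,round(e["p"],2),np.round(e["pixel"]),np.round(at_z(f,e["pixel"],Z[n])[:2],1))
E
python3 - <<'E'
from h import *
for c in ("scene","side"):
    f=r.grab_frame(c); cv2.imwrite(f"pics/{c}0.png",f["pixels"][:,:,::-1]); print(c); look(f)
o=r.get_obs(); print(o["time_s"],o["tool_rot"],o["eef_pos"])
E
```

```text
scene
dial_axis 0.59 [330. 235.] [498.2 119. ]
dial_mark 0.91 [301. 253.] [590.2 116.9]
peg_a 0.77 [330. 258.] [557.9 181.6]
peg_a 0.7 [351. 220.] [445.7 131.5]
peg_a 0.62 [306. 219.] [535.2  62.7]
peg_b 0.77 [330. 258.] [557.9 181.6]
peg_b 0.7 [351. 220.] [445.7 131.5]
peg_b 0.62 [306. 219.] [535.2  62.7]
peg_c 0.77 [330. 258.] [557.9 181.6]
peg_c 0.7 [351. 220.] [445.7 131.5]
peg_c 0.62 [306. 219.] [535.2  62.7]
lever_pivot 0.81 [292. 200.] [512.4 -19.6]
lever_grip 0.73 [274. 178.] [524.8 -86.6]
lever_grip 0.57 [323. 285.] [617.1 226. ]
fixture 0.96 [324. 244.] [508.3 115.5]
fixture 0.2 [347. 303.] [568.7 271.8]
dowel 0.64 [346. 305.] [573.3 273.3]
sanding_block 0.83 [394. 266.] [416.3 273.5]
side
dial_axis 0.78 [273. 242.] [515.2 119.5]
dial_mark 0.84 [252. 231.] [587.9 118.4]
peg_a 0.7 [282. 216.] [537.6  51.6]
peg_a 0.66 [290. 248.] [442.9 144.1]
peg_b 0.7 [282. 216.] [537.6  51.6]
peg_b 0.66 [290. 248.] [442.9 144.1]
peg_c 0.7 [282. 216.] [537.6  51.6]
peg_c 0.66 [290. 248.] [442.9 144.1]
stud_red 0.57 [229. 254.] [584.  213.1]
lever_pivot 0.69 [307. 213.] [513.1 -32. ]
fixture 0.87 [273. 258.] [507.4 129.5]
dowel 0.66 [216. 270.] [593.4 255.8]
sanding_block 0.88 [263. 297.] [425.3 269.1]
1.2 [[ 9.57155134e-01  2.89575635e-01  3.62664174e-05]
 [ 2.89575635e-01 -9.57155134e-01  1.00557218e-05]
 [ 3.76244797e-05  8.76985149e-07 -9.99999999e-01]] [ 181.01298326 -598.22160383  213.90796189]
```

View pics/scene0.png

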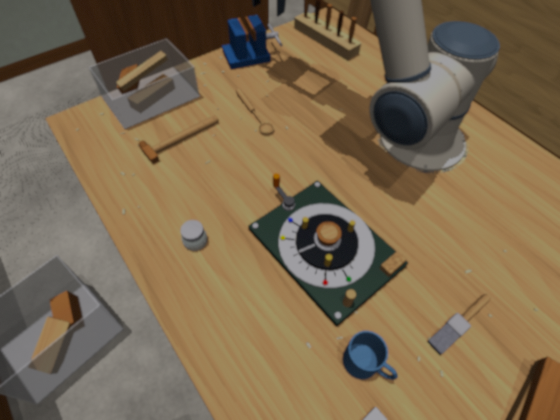

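View pics/side0.png

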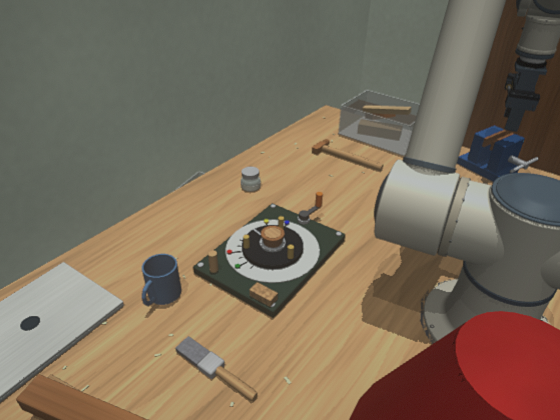

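The scene shows the turntable around pixel (327,243), with red stud (325,282), green (348,278), yellow (283,238), blue (291,220) and lever grip (276,180). In the side view, red is at (229,252). I'll move over it for a close wrist view.

```bash
python3 -m inch '[[0,0,-0.05,0,1],[0,0,-0.1,0,1],[0.04,-0.05,-0.15,0,1],[0.08,-0.1,-0.17,5,1],[0.12,-0.14,-0.17,10,1],[0.16,-0.18,-0.17,16.8,1],[0.19,-0.22,-0.17,16.8,1],[0.22,-0.26,-0.17,16.8,1],[0.25,-0.3,-0.17,16.8,1],[0.28,-0.34,-0.17,16.8,1]]'
```

```text
time_s: 2.2
eef_pos: [330.8, -243.0, 383.7]
tool_rot: [[1.0, 0.0, 0.001], [0.0, -1.0, -0.0], [0.001, 0.0, -1.0]]
contact_force: [1.1, -1.0, 1.3]
grip_width: 0.999
grasp_force: 0.0
```

```bash
python3 -m inch '[[0.02,-0.04,0,0,0],[0.04,-0.08,0,0,0],[0.06,-0.12,0,0,0],[0.08,-0.16,0,0,0],[0.1,-0.2,0,0,0],[0.12,-0.24,0,0,0],[0.13,-0.26,0,0,0],[0.13,-0.26,0,0,0],[0.13,-0.26,0,0,0]]'
python3 - <<'E'
from h import *
f=r.grab_frame("wrist"); cv2.imwrite("pics/w1.png",f["pixels"][:,:,::-1]); look(f)
print(np.round(f["cam_to_world"],2))
E
```

```text
time_s: 3.1
eef_pos: [460.3, 15.4, 383.4]
tool_rot: [[1.0, 0.002, -0.0], [0.002, -1.0, -0.0], [-0.0, 0.0, -1.0]]
contact_force: [-0.3, -0.6, -0.2]
grip_width: 0.244
grasp_force: 0.0
dial_mark 0.74 [217.  85.] [592.1 111.1]
peg_a 0.88 [245. 124.] [533.1  64.9]
peg_a 0.75 [172. 106.] [558.6 173.9]
peg_a 0.68 [205. 181.] [443.9 131.6]
peg_b 0.88 [245. 124.] [533.1  64.9]
peg_b 0.75 [172. 106.] [558.6 173.9]
peg_b 0.68 [205. 181.] [443.9 131.6]
peg_c 0.88 [245. 124.] [533.1  64.9]
peg_c 0.75 [172. 106.] [558.6 173.9]
peg_c 0.68 [205. 181.] [443.9 131.6]
stud_red 0.61 [157.  88.] [588.5 212.9]
lever_pivot 0.86 [303. 130.] [523.7 -25.4]
lever_pivot 0.59 [160.  90.] [583.5 199.5]
lever_grip 0.97 [352. 136.] [515.4 -97.4]
lever_grip 0.73 [303. 130.] [523.8 -22.4]
fixture 0.59 [218. 134.] [515.6 121.6]
fixture 0.36 [307. 132.] [519.1 -37.4]
dowel 0.59 [121.  92.] [583.6 285.7]
sanding_block 0.61 [134. 184.] [428.1 271.5]
[[ 0.0000e+00 -9.6000e-01 -2.7000e-01  5.3573e+02]
 [-1.0000e+00 -0.0000e+00 -0.0000e+00  1.5370e+01]
 [-0.0000e+00  2.7000e-01 -9.6000e-01  5.5520e+02]
 [ 0.0000e+00  0.0000e+00  0.0000e+00  1.0000e+00]]
```

View pics/w1.png

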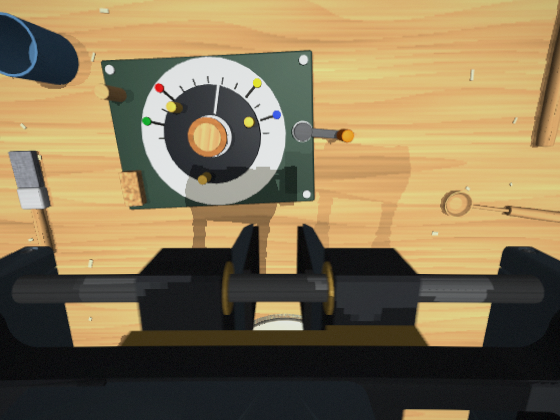

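Fitting the three pegs puts the axis at (512,123.5) and the index at about -9.5° world. Red is at about 49.5°, and the fixture yaw of +4.5° agrees with the 45° line. So the dial needs about +59° CCW, and I'll push peg_b (444,132) with shut fingers.

```bash
python3 -m inch '[[-0.003,-0.05,0,5,0],[-0.006,-0.1,0,10,0],[-0.009,-0.15,0.02,10,0],[-0.009,-0.157,0.07,10,0],[-0.009,-0.157,0.12,10,0],[-0.009,-0.157,0.17,10,0],[-0.009,-0.157,0.22,10,0],[-0.009,-0.157,0.27,10,0],[-0.009,-0.157,0.31,10,0],[-0.009,-0.157,0.325,10,0]]'
python3 - <<'E'
from h import *
f=r.grab_frame("wrist"); cv2.imwrite("pics/w2.png",f["pixels"][:,:,::-1]); look(f,["dial_axis","dial_mark","peg_b","stud_red","lever_pivot"])
print(r.get_obs()["eef_pos"])
E
```

```text
time_s: 4.7
eef_pos: [449.4, 171.7, 55.1]
tool_rot: [[0.985, -0.173, -0.005], [-0.173, -0.985, -0.001], [-0.004, 0.002, -1.0]]
contact_force: [-0.5, -0.5, 0.0]
grip_width: 0.005
grasp_force: 0.0
dial_axis 0.56 [327. 129.] [514.5 130.7]
peg_b 0.91 [491.  52.] [536.1  61. ]
stud_red 0.82 [174.  24.] [587.7 207.9]
[452.25875258 172.45339949  59.77033173]
```

View pics/w2.png

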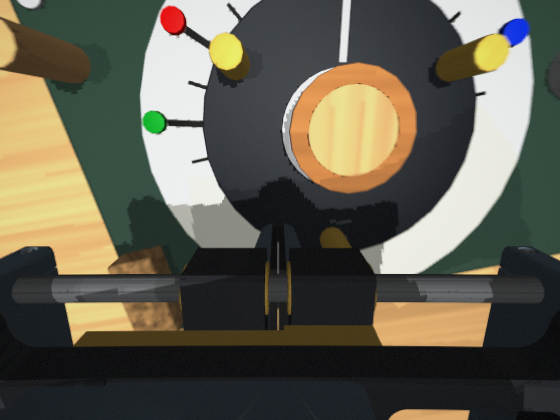

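The fingers are beside peg_b, visible at (333,238), on its CCW-following side and clear of the blank. Next I'll compute the arc.

```bash
python3 - <<'E'
import numpy as np
c=np.array([512,123.5]);p0=np.array([452,172.5]);a=np.radians(10)
X=np.array([np.cos(a),-np.sin(a)]);Y=np.array([-np.sin(a),-np.cos(a)])
for th in range(170,232,6):
    t=np.radians(th);e=np.array([np.cos(t),np.sin(t)]);n=np.array([-e[1],e[0]])
    p=c+68*e-21.5*n; d=p-p0; print(th,np.round([d@X,d@Y],1),-(th-170))
E
```

```text
170 [-0.4 16.3] 0
176 [-2.3 23.6] -6
182 [-3.4 30.9] -12
188 [-3.7 38.4] -18
194 [-3.3 45.9] -24
200 [-2.  53.2] -30
206 [-0.1 60.4] -36
212 [ 2.7 67.4] -42
218 [ 6.1 74. ] -48
224 [10.2 80.2] -54
230 [15. 86.] -60
```

```bash
python3 -m inch '[[0,0.008,0,0,0],[0,0.016,0,0,0],[-0.002,0.024,0,-6,0],[-0.003,0.031,0,-12,0],[-0.004,0.038,0,-18,0],[-0.003,0.046,0,-24,0],[-0.002,0.053,0,-30,0],[-0.001,0.057,0,-33,0],[0,0.06,0,-36,0],[0,0.06,0,-36,0]]'
python3 - <<'E'
from h import *
f=r.grab_frame("wrist"); cv2.imwrite("pics/w3.png",f["pixels"][:,:,::-1]); look(f,["dial_axis","dial_mark","peg_b","stud_red","lever_pivot"])
E
```

```text
time_s: 6.0
eef_pos: [441.1, 112.4, 59.0]
tool_rot: [[0.898, 0.439, 0.001], [0.439, -0.898, 0.0], [0.001, 0.0, -1.0]]
contact_force: [0.3, 1.6, 1.3]
grip_width: 0.006
grasp_force: 0.7
peg_b 0.87 [198.  49.] [521.7 192. ]
peg_b 0.8 [456.  61.] [568.5  83.9]
peg_b 0.73 [311. 261.] [450.7  96.5]
stud_red 0.58 [305. 128.] [513.3 128.1]
lever_pivot 0.9 [537. 231.] [520.  -28.4]
```

View pics/w3.png

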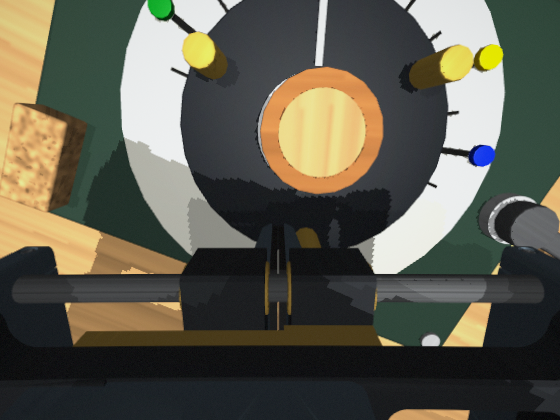

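Peg fit: the index is at 23.6° and the axis at (513.6,124.1). That leaves about 24.5° more, so I'll go 22° and re-measure.

```bash
python3 -m inch '[[-0.001,0.0037,0,-3,0],[-0.002,0.0073,0,-6,0],[-0.003,0.011,0,-9,0],[-0.003,0.0146,0,-12,0],[-0.003,0.018,0,-15,0],[-0.003,0.022,0,-18,0],[-0.003,0.0245,0,-20,0],[-0.003,0.027,0,-22,0],[-0.003,0.027,0,-22,0],[-0.003,0.027,0,-22,0]]'
python3 - <<'E'
from h import *
f=r.grab_frame("wrist"); cv2.imwrite("pics/w4.png",cv2.resize(f["pixels"][:,:,::-1][:230,150:480],None,fx=2.4,fy=2.4)); look(f,["dial_axis","dial_mark","peg_b","stud_red","lever_pivot"])
E
```

```text
time_s: 7.3
eef_pos: [449.6, 87.6, 58.4]
tool_rot: [[0.67, 0.743, -0.001], [0.743, -0.67, -0.0], [-0.001, -0.001, -1.0]]
contact_force: [-2.9, -0.9, 1.9]
grip_width: 0.003
grasp_force: 1.2
peg_b 0.62 [201.  46.] [496.4 191.4]
peg_b 0.61 [47. 50.] [443.7 236.1]
peg_b 0.57 [462.  68.] [578.4 104.9]
lever_pivot 0.8 [474. 299.] [520.5 -28.3]
```

View pics/w4.png

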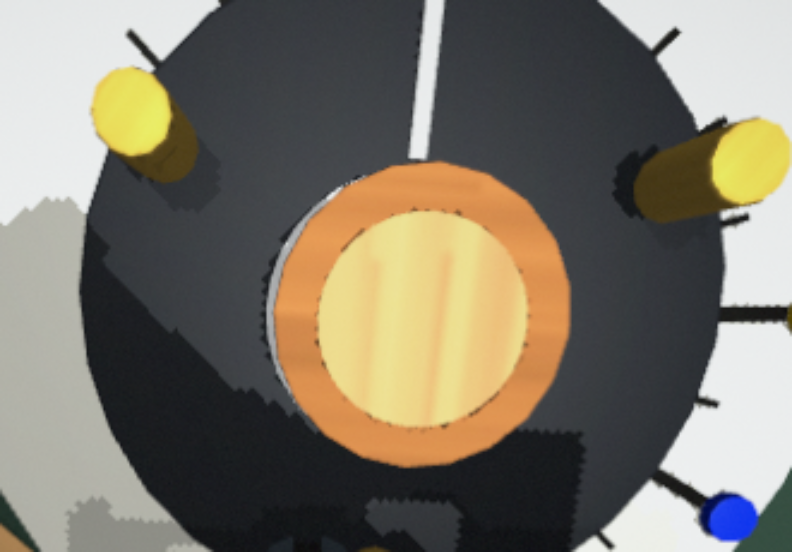

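The index is at about 44° now. I'll back off, rise and take an accurate look at index and red line together.

```bash
python3 -m inch '[[0,-0.01,0,0,0],[0,-0.01,-0.05,0,0],[0,-0.01,-0.1,0,0],[0,-0.01,-0.15,0,0],[0,-0.01,-0.18,0,0],[0,-0.01,-0.18,0,0],[0,-0.01,-0.18,0,0]]'
python3 - <<'E'
from h import *
f=r.grab_frame("wrist"); cv2.imwrite("pics/w5.png",cv2.resize(f["pixels"][:,:,::-1][:250,100:500],None,fx=2,fy=2)); np.savez("w5.npz",**{k:np.array(v) for k,v in f.items()})
look(f,["dial_mark","peg_b","stud_red","lever_pivot","lever_grip"])
E
```

```text
time_s: 8.3
eef_pos: [442.7, 94.5, 238.8]
tool_rot: [[0.669, 0.744, 0.002], [0.744, -0.669, 0.0], [0.001, 0.001, -1.0]]
contact_force: [-0.1, 0.9, -0.5]
grip_width: 0.007
grasp_force: 0.0
dial_mark 0.73 [313.  51.] [572.7 180. ]
peg_b 0.89 [368.  96.] [580.3 107. ]
peg_b 0.79 [254.  88.] [497.9 191.6]
peg_b 0.64 [304. 192.] [464.5  75.3]
stud_red 0.49 [307.  29.] [585.4 203.4]
lever_pivot 0.88 [392. 216.] [524.1 -27.9]
lever_pivot 0.68 [306.  26.] [580.8 202.6]
lever_grip 0.6 [434. 264.] [521.8 -92.2]
lever_grip 0.51 [306.  25.] [572.5 198.9]
lever_grip 0.27 [310.  53.] [560.1 177.8]
```

View pics/w5.png

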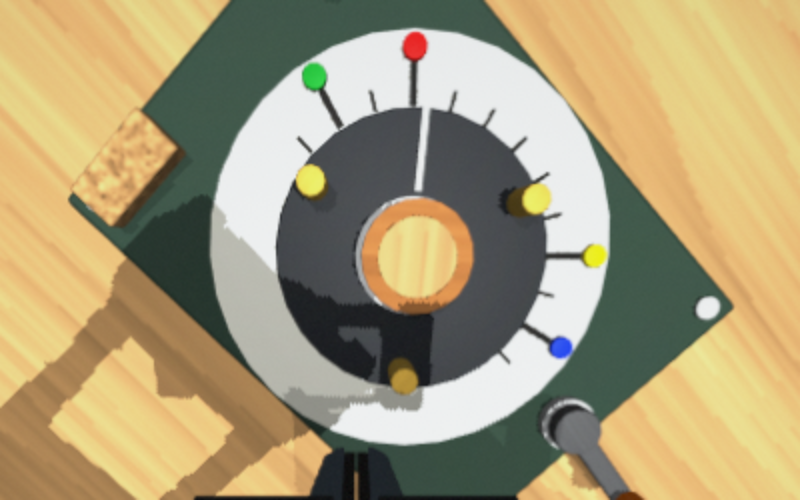

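The crop shows red at (415,45), its line ending at (413,105), and the index line (425,110)-(418,190) a few degrees clockwise of it. I'll measure by colour and fit the four studs.

```bash
cat > m.py <<'E'
from h import *
from scipy.optimize import least_squares
def measure(f,line,studs):
    px=f["pixels"]; hsv=cv2.cvtColor(px,cv2.COLOR_RGB2HSV)
    def cen(p,w=7):
        x,y=map(int,p); s=hsv[y-w:y+w+1,x-w:x+w+1]; m=s[:,:,1]>150
        # keep hue near centre's
        h=int(hsv[y,x,0]); m&=np.minimum((s[:,:,0].astype(int)-h)%180,(h-s[:,:,0].astype(int))%180)<12
        yy,xx=np.nonzero(m); return np.array([xx.mean()+x-w,yy.mean()+y-w])
    P={a:at_z(f,cen(p),33)[:2] for a,p in studs.items()}
    g=lambda v:np.concatenate([v[:2]+112*np.array([np.cos(v[2]+np.radians(a)),np.sin(v[2]+np.radians(a))])-q for a,q in P.items()])
    s=least_squares(g,[512,123,0.05]); c=s.x[:2]; print("centre",c.round(1),"yaw",np.degrees(s.x[2]).round(2),"res",s.fun.round(1))
    (x0,y0),(x1,y1)=line; Q=[]
    for t in np.linspace(.1,.9,30):   # brightness centroid across the line
        x,y=x0+t*(x1-x0),y0+t*(y1-y0); d=np.array([y0-y1,x1-x0],float); d/=np.linalg.norm(d)
        k=np.arange(-5,5.1,.5); v=cv2.remap(px.min(2).astype(np.float32),(x+k*d[0])[None].astype(np.float32),(y+k*d[1])[None].astype(np.float32),1)[0]
        v=np.clip(v-110,0,None)
        if v.sum(): o=(v*k).sum()/v.sum(); Q.append(at_z(f,[x+o*d[0],y+o*d[1]],44)[:2])
    Q=np.array(Q); vx,vy,qx,qy=cv2.fitLine(Q.astype(np.float32),cv2.DIST_HUBER,0,.01,.01).ravel()
    a=np.degrees(np.arctan2(vy,vx)); a=(a+90)%180-90; b=Q.mean(0)-c; b=np.degrees(np.arctan2(b[1],b[0]))
    print("index dir",a.round(2),"from centre",b.round(2),"target",(45+np.degrees(s.x[2])).round(2))
E
python3 - <<'E'
from m import *
d=np.load("w5.npz",allow_pickle=True); f={k:(v if v.ndim else v.item()) for k,v in d.items()}
g=lambda x,y:(100+x/2,y/2)
measure(f,(g(425,110),g(418,190)),{45:g(415,45),75:g(314,76),-45:g(594,255),-75:g(560,348)})
E
```

```text
centre [513.  124.4] yaw 2.9 res [-0.1  0.1 -0.   0.2  0.2 -0.2 -0.1 -0. ]
index dir 43.56 from centre 43.17 target 47.9
```

```bash
python3 -m inch '[[0,0,0.05,0,0],[0,0,0.1,0,0],[0,0,0.15,0,0],[0,0,0.18,0,0],[0,0,0.18,0,0],[0,0.008,0.18,0,0],[-0.0005,0.0118,0.18,-1.5,0],[-0.001,0.0136,0.18,-3,0],[-0.0015,0.0155,0.18,-4.5,0],[-0.0015,0.0155,0.18,-4.5,0]]'
python3 -m inch '[[0,0,0,0,0],[0,-0.01,0,0,0],[0,-0.01,-0.05,0,0],[0,-0.01,-0.1,0,0],[0,-0.01,-0.15,0,0],[0,-0.01,-0.18,0,0],[0,-0.01,-0.18,0,0],[0,-0.01,-0.18,0,0]]'
python3 - <<'E'
from h import *
f=r.grab_frame("wrist"); cv2.imwrite("pics/w6.png",cv2.resize(f["pixels"][:,:,::-1][:300,100:500],None,fx=2,fy=2)); np.savez("w6.npz",**{k:np.array(v) for k,v in f.items()})
look(f,["dial_mark","lever_pivot","lever_grip"])
E
```

```text
time_s: 9.6
eef_pos: [453.8, 82.6, 59.4]
tool_rot: [[0.608, 0.794, 0.002], [0.794, -0.608, 0.0], [0.001, 0.001, -1.0]]
contact_force: [-1.1, 1.9, 0.2]
grip_width: 0.006
grasp_force: 1.0
time_s: 10.4
eef_pos: [445.0, 89.2, 238.7]
tool_rot: [[0.608, 0.794, 0.001], [0.794, -0.608, 0.0], [0.001, 0.001, -1.0]]
contact_force: [1.0, 0.2, -1.2]
grip_width: 0.006
grasp_force: 0.0
dial_mark 0.94 [310.  55.] [562.9 183.2]
lever_pivot 0.79 [384. 224.] [521.3 -29.9]
lever_grip 0.76 [418. 274.] [517.3 -90.4]
```

View pics/w6.png

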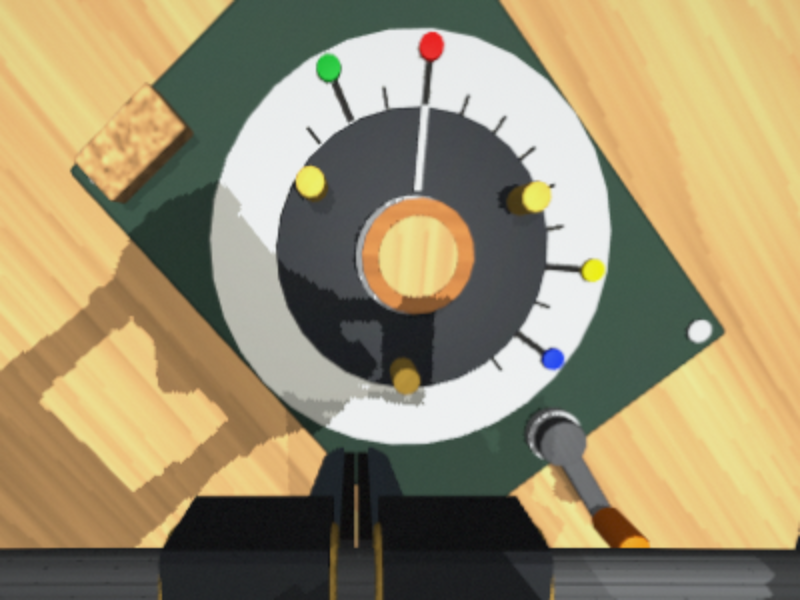

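The crop shows the index line running straight into red's line at (425,105). Verifying numerically and planning the lever arc.

```bash
python3 - <<'E'
from m import *
d=np.load("w6.npz",allow_pickle=True); f={k:(v if v.ndim else v.item()) for k,v in d.items()}
g=lambda x,y:(100+x/2,y/2)
measure(f,(g(424,110),g(418,190)),{45:g(431,45),75:g(329,67),-45:g(593,269),-75:g(552,359)})
# lever arc, tool x = push direction; frame at start: x dir -3 deg, tool y = -93 deg
pv=np.array([520.6,-25.4]);R=lambda a:np.array([np.cos(np.radians(a)),np.sin(np.radians(a))])
p0=np.array([477.3,-88.2]);X,Y=R(-3),R(-93)
for ph in list(range(-93,-25,5))+[-26]:
    d=pv+65*R(ph)-26*R(ph+90)-p0; print(ph,np.round([d@X,d@Y],1),-(ph+93))
E
python3 -m inch '[[-0.03,0.033,0,8,0],[-0.06,0.066,0,16,0],[-0.09,0.1,0,24,0],[-0.1215,0.1333,0,32,0],[-0.1215,0.1333,0,40,0],[-0.1215,0.1333,0,48,0],[-0.1215,0.1333,0,55.5,0],[-0.1215,0.1333,0.04,55.5,0],[-0.1215,0.1333,0.08,55.5,0],[-0.1215,0.1333,0.08,55.5,0]]'
```

```text
centre [513.1 124.4] yaw 2.93 res [-0.1 -0.   0.   0.3  0.2 -0.  -0.1 -0.2]
index dir 48.87 from centre 48.53 target 47.93
-93 [14.  0.] 0
-88 [19.7  2. ] -5
-83 [25.6  3.5] -10
-78 [31.7  4.5] -15
-73 [37.8  5. ] -20
-68 [43.9  4.9] -25
-63 [49.9  4.3] -30
-58 [55.9  3.2] -35
-53 [61.8  1.5] -40
-48 [67.5 -0.6] -45
-43 [73.  -3.3] -50
-38 [78.3 -6.4] -55
-33 [ 83.2 -10. ] -60
-28 [ 87.9 -13.9] -65
-26 [ 89.6 -15.6] -67
time_s: 11.6
eef_pos: [473.9, -87.7, 154.2]
tool_rot: [[0.999, -0.052, -0.009], [-0.052, -0.999, 0.003], [-0.009, -0.002, -1.0]]
contact_force: [0.1, 0.1, 1.3]
grip_width: 0.003
grasp_force: 0.0
```

The dial is aligned to within 1° (tolerance 2.6°). Next I'll descend and push the lever.

```bash
python3 -m inch '[[0,0,0.05,0,0],[0,0,0.099,0,0],[0,0,0.099,0,0]]'
python3 -m inch '[[0.008,0,0,0,0],[0.014,0,0,0,0],[0.0197,0.002,0,-5,0],[0.0256,0.0035,0,-10,0],[0.0317,0.0045,0,-15,0],[0.0378,0.005,0,-20,0],[0.0439,0.0049,0,-25,0],[0.0499,0.0043,0,-30,0],[0.0559,0.0032,0,-35,0],[0.0559,0.0032,0,-35,0]]'
python3 - <<'E'
from h import *
f=r.grab_frame("wrist"); look(f,["lever_pivot","lever_grip","dial_mark"])
f=r.grab_frame("side"); look(f,["lever_pivot","lever_grip"])
E
```

```text
time_s: 11.9
eef_pos: [474.5, -87.9, 56.1]
tool_rot: [[0.999, -0.052, -0.008], [-0.052, -0.999, 0.003], [-0.008, -0.002, -1.0]]
contact_force: [0.8, 0.4, 0.3]
grip_width: 0.006
grasp_force: 0.0
time_s: 12.9
eef_pos: [534.9, -95.1, 62.0]
tool_rot: [[0.847, 0.532, 0.004], [0.532, -0.847, -0.001], [0.003, 0.003, -1.0]]
contact_force: [0.7, -0.2, 0.6]
grip_width: 0.008
grasp_force: 0.0
lever_pivot 0.86 [171. 208.] [519.3 -25.9]
lever_grip 0.74 [278. 221.] [556.9 -81. ]
lever_pivot 0.59 [274. 259.] [467.4 174.4]
lever_pivot 0.54 [305. 215.] [512.6 -19.2]
lever_pivot 0.36 [251. 188.] [718. -26.]
lever_grip 0.58 [306. 191.] [549.4 -74.1]
```

```bash
python3 -m inch '[[0.0057,0.002,0,-5,0],[0.0116,0.0035,0,-10,0],[0.0177,0.0045,0,-15,0],[0.0238,0.005,0,-20,0],[0.0299,0.0049,0,-25,0],[0.0359,0.0043,0,-30,0],[0.038,0.004,0,-32,0],[0.038,0.004,0,-32,0],[0.038,0.004,0,-32,0]]'
python3 - <<'E'
from h import *
f=r.grab_frame("wrist"); look(f,["lever_pivot","lever_grip"])
E
```

```text
time_s: 14.15
eef_pos: [567.0, -78.0, 59.5]
tool_rot: [[0.439, 0.898, -0.0], [0.898, -0.439, 0.0], [0.0, -0.0, -1.0]]
contact_force: [0.8, 0.3, -0.9]
grip_width: 0.007
grasp_force: 0.1
lever_pivot 0.56 [176. 206.] [521.3 -27.2]
lever_grip 0.67 [282. 222.] [580.4 -54.8]
```

The lever is at about -26°, which is home. I'll add a small push to confirm the stop by force, then retreat.

```bash
python3 -m inch '[[0.0015,0,0,0,0],[0.003,0,0,0,0],[0.003,0,0,0,0]]'
python3 -m inch '[[-0.01,0,0,0,0],[-0.015,0,0,0,0],[-0.015,0,-0.05,0,0],[-0.015,0,-0.1,0,0],[-0.015,0,-0.15,0,0],[-0.055,0.01,-0.18,0,0],[-0.1,0.01,-0.18,0,0],[-0.13,0.01,-0.18,0,0],[-0.13,0.01,-0.18,0,0]]'
python3 - <<'E'
from h import *
f=r.grab_frame("wrist"); cv2.imwrite("pics/w7.png",f["pixels"][:,:,::-1]); np.savez("w7.npz",**{k:np.array(v) for k,v in f.items()})
look(f,["dial_mark","lever_pivot","lever_grip"])
E
```

```text
time_s: 14.6
eef_pos: [567.6, -76.8, 59.5]
tool_rot: [[0.438, 0.899, -0.002], [0.899, -0.438, -0.002], [-0.003, -0.001, -1.0]]
contact_force: [-7.7, -16.9, 2.6]
grip_width: 0.006
grasp_force: 8.8
time_s: 15.5
eef_pos: [519.1, -199.5, 239.8]
tool_rot: [[0.441, 0.898, 0.0], [0.898, -0.441, -0.001], [-0.0, 0.0, -1.0]]
contact_force: [-0.0, 0.7, -0.2]
grip_width: 0.004
grasp_force: 0.0
lever_pivot 0.58 [208.  44.] [521.  -26.7]
lever_grip 0.85 [270.  33.] [582.3 -54.9]
```

View pics/w7.png

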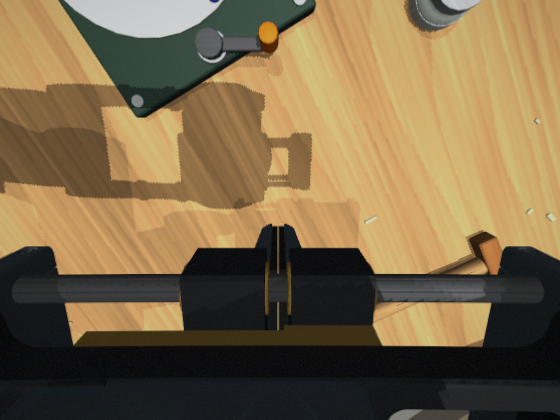

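The stop was felt at about 18 N, and the lever grip at pixel (268,35) is home. The robot is clear, and nothing has touched the dial since it was measured. Handing in.

```bash
python3 -c "
from workcell import r
print(r.finish_job())"
```

```text
the job is handed in; nothing more can be done
None
```

The job is handed in, though no verdict came back: the dial's index line measured within 1° of the red stud's line with the lever still open, and the lever was then pushed to its stop (felt at about 18 N) without touching the dial again.

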